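# Set the ferrule spindle to speed five and start it

### The arm

A 7-joint arm with a two-finger parallel gripper is mounted at the origin on a cart in front of the work surface, level with it; the furniture and walls round the work are solid. World frame = base frame: x ahead of the robot, y to its left, z up, the work surface at z = 0. Lengths are in m, angles in rad, forces in N, time in s.
With the tool pointing down it reaches from about 0.35 to 0.9 m from the base axis. Payload 7.2 kg.
Tool frame: the origin (TCP) lies midway between the tips of the shut fingers; the grasp point (between the pads) lies 19 mm behind it; z points along the fingers, y is the line along which they close (so a half turn about z gives the same grasp; the last joint's range is limited). The gripper opens to 85 mm and grips with 20 to 120 N. Pads are 22 mm wide; open, the fingers measure 114 mm over their backs; the gripper's body (76 mm by 85 mm) begins 54 mm behind the grasp point. The pads swing forward as they close: fully open they stand 13 mm farther back than shut.
Start: joints at [1.234, 0.411, -0.013, 1.596, 0.006, 1.134, -0.082], TCP at [0.166, -0.603, 0.231] pointing down, gripper open.
Joint ranges: [-2.95, 2.95], [-0.29, 1.99], [-1.47, 1.44], [0.14, 2.54], [-1.03, 4.17], [0.13, 1.85], [-2.86, 2.86]. Speed limits (rad/s): [2.39, 2.39, 3.01, 3.01, 3.14, 3.14, 3.14].

### API

Orientations are given as a unit quaternion [w, x, y, z].
In Python, from plant import state, imaging, env, boxes_of, regions_of gives the robot as it stands. The module is installed in compiled form; this text tells all that it offers.
- The arm moves only by the tool jog_arm, never from a script. Its argument "targets" is a list of rows, each a list of 3 entries, a list of its own where there are three numbers: the turn, a rotation vector about the tool's x, y, z in degrees, then the shift along the tool's x, y, z in m, then the opening, from 0 (shut) to 1 (fully open). A call has 1 to 20 rows; each row is the pose to reach, as a shift and turn from the pose commanded when the call began, along the tool's axes at that moment; what a row does not reach only later rows make up. A row lasts 1/8 s, in which the tool goes at most 62.5 mm and 10.7 degrees, less where a joint would pass 70% of its speed; a pose out of reach is approached as far as the arm can. A call with a gripper value outside its range is refused whole. The fingers move at their own pace and stop on an object; "newtons" is the grip in N (left out, the last holds). Time passes only in rows, so rows that repeat a pose let the fingers close. It gives the time, the measured TCP pose, the force, the opening and the grip force at its end, in the units of the state.
- state(): the state, without advancing time (a new reading comes with each control period).
- imaging.read_camera(name): name is "scene" or "top" or "wrist"; returns the picture (420x560x3 uint8, red, green, blue); there is no depth.
- imaging.camera_info(name): a dict with "fx", "fy", "cx", "cy" (pixels), "origin" and "orientation" of the camera in the world; the wrist camera has in their place "T_tool_cam" (4x4, takes a point from camera to tool coordinates, whose origin is the TCP and whose axes are the flange's). Camera axes: x right, y up, looking along -z (the intrinsics and any distortion apply to the point x, -y, -z); pixel columns grow to the right and rows downward; lengths in m; the calibration is good to about 2 mm. The wrist camera is an equidistant fisheye: a pixel r from the principal point sees the ray r / f radians off the axis. A picture is of the moment at which its call begins: read the wrist's pose just before it. camera_info takes no time and is no camera call.
- env.close_job(): hands the job in; it is judged then, once.
Trained networks look in the newest picture that a camera, given by its name, has taken for a name from the list of things; names that differ only in an ending like _2 or _b are one class to them, and where a whole thing is asked for, a point or a joint stands for the part that bears it (a point fixed in the world has none). Each returns a list of dicts, best first, with "conf" (0 to 1); they miss things now and then, are a little off and sometimes report something else, mostly with a low value. They report only what shows in the picture. A call takes as long as a camera call.
- boxes_of(camera, label): "box" ([centre column, centre row, width, height] in pixels, round what is visible of it).
- regions_of(camera, label): "pixels" (420x560 bool, what is visible of it) and "box" ([centre column, centre row, width, height] in pixels, round what is visible of it).
The state is a dict: "t": time; "q": joint angles; "dq": joint speeds; "effort": joint torques, N m; "position": TCP position; "eef_rot": TCP orientation; "contact_force": force on the tool from outside, world axes, zero at the start; "torque": the same for the moment, N m; "grip_width": finger opening in m; "gripper_force": force on a finger pad.
Only numpy, scipy, OpenCV 4.12 (cv2) and the standard library are available. Lean on these libraries where they do the work, as an engineer would, in place of code of your own. Each camera call takes 0.05 s, during which the arm holds its last target. There are 200 camera calls.

### The job

Set the ferrule-turning spindle to speed five and start it: push the lever of the rotary selector round clockwise with a fingertip, click by click, until it clicks into the fifth speed position (the round dot is off, then each click is one speed), never going past it; only then press the start button fully down and let it come back up. Push gently from the side without pinching the lever, grasp nothing, and leave the tin, the sanding block and the ferrule cup where they stand.

Things in the scene. Friction and masses are not known exactly. Their poses are not given: they have to be found in the camera images.
- spindle_unit: Bench spindle fixed to the bench: grey control box, 190 mm along local x, 130 along y, top at z = 60 mm; on its right (y -76 to -161, x -133 to 75 mm) a motor head 101 mm high. Origin: centre of the box's underside; local +x to the unit's back (away from its operator), +y to its left, z up. Selector axis at local x = +20 mm, start button at x = -66 mm, both y = 0.
- dial_axis (a point): Point on the selector's turning axis at the height of the box top (z = 60 mm). Scale on the box top round it: a round dot for off at the unit's left (+y), then clockwise seen from above six black bars of growing length, 30 degrees apart, speeds 1 to 6; bar 3 lies toward the unit's back (+x), bar 5 toward local (0.5, -0.87).
- lever_end (a point): Point on the centre line of the selector's black lever, 40 mm from the turning axis, z = 79 mm. Hub 32 mm in diameter; the lever is 12 mm wide with parallel sides and a round end 46 mm from the axis; it spans z = 67 to 91 mm and has a white line along its top.
- speed_selector (a joint): Selector angle, rad: 0 off, growing clockwise from above; lever points to local (sin q, cos q). Clicks every 0.5236; speed 5 = 2.618, speed 6 = 3.142 is the end stop. Starts at off, 1 or 2. Leaving a click takes about 4 N at 36 mm from the axis, fading towards half way; past half way it snaps by itself into the next click, ahead of a slow finger, and stays.
- start_button (a joint): Travel of the start button in m: 0 up, 0.006 fully down; a spring returns it. Fully down takes 5 N.
- start_button_top (a point): Centre of the top of the round grey start button, z = 82 mm (28 mm diameter, in a black housing on the box's top, in front of the selector); pressed straight down.
- polish_tin: Round tin, 52 mm in diameter, 100 mm tall, loose behind the motor head; origin at the centre of its underside. Not to be moved.
- sanding_block: Brown sanding block, 58x98x28 mm, loose behind the control box; origin at the centre of its underside. Not to be moved.
- ferrule_cup: Low round black cup of ferrules, 47 mm in diameter, 23 mm tall, loose in front of the unit; origin at the centre of its underside. Not to be moved.

How it is judged:
By the outcome, as a careful person would: the job done as asked, in the order asked, and still so for the second after the job is handed in, with the robot touching nothing.
It also fails if it takes over 48 s, if anything falls off the work surface, if the arm or the gripper's body presses on something with over 40 N, if the wrist force passes 120 N, or if a joint passes its speed limit or range.

## Working session

There is one attempt and no reset: what is moved stays moved. The work goes in short steps, Python scripts to look and compute and a tool call to move; the robot and the scene stay as the last step left them, time stands still between calls to the robot, and variables do not carry over. Pictures are saved under pics/ and viewed, at most 10 in all, crops included, and the job is handed in when it is done.

Besides the shell and the picture viewer there is one more tool, called after "Emit:" by a JSON object that holds its "method" and its "body", one argument or row to a line. jog_arm: Moves the arm, as the interface text tells. Its arguments: {"type":"object","properties":{"targets":{"type":"array","items":{"type":"array"}},"newtons":{"type":"number"}},"required":["targets"]}

```bash
mkdir -p pics; python3 - <<'E'
from plant import state, imaging, boxes_of
import cv2, numpy as np
s=state(); print(s)
for c in ("scene","top"):
    im=imaging.read_camera(c); cv2.imwrite(f"pics/{c}0.png",im[...,::-1])
    print(c,imaging.camera_info(c))
    for l in ("spindle_unit","speed_selector","start_button","polish_tin","sanding_block","ferrule_cup"):
        print(l,[(np.round(b["box"]),round(b["conf"],2)) for b in boxes_of(c,l)[:2]])
print(imaging.camera_info("wrist"))
E
```

```text
{'t': 0.0, 'q': array([ 1.23379369,  0.41189221, -0.01272057,  1.5970742 ,  0.00560062,
        1.13427544, -0.08224596]), 'dq': array([ 3.93749302e-05, -1.25390623e-03,  5.28634452e-04, -6.08081241e-04,
        2.25176728e-04, -5.23510146e-04, -1.06478076e-03]), 'effort': array([ 1.06754567e-04, -6.00628066e+01,  6.82110563e-01, -2.99407893e+01,
        1.37905777e-02,  1.05998316e-02, -1.81778518e-05]), 'position': array([ 0.16581602, -0.60208042,  0.23044546]), 'eef_rot': array([-7.90112166e-04,  9.90982284e-01,  1.33990530e-01, -1.63210362e-04]), 'contact_force': array([ 0.00176891,  0.80533823, -0.23024506]), 'torque': array([-0.04766674,  0.01956824,  0.02476115]), 'gripper_force': 0.0, 'grip_width': 0.08505529904797482}
scene {'fx': 525.2124605499629, 'fy': 525.2124605499629, 'cx': 270.5506761343939, 'cy': 219.77668462341467, 'origin': array([-0.26752989, -0.77809356,  0.60761097]), 'orientation': array([ 0.75476868,  0.41149346, -0.25271742, -0.44399469])}
spindle_unit [(array([227., 263., 163., 109.]), 0.85)]
speed_selector []
start_button [(array([209., 218.,  14.,  14.]), 
[... 540 characters left out ...]
ay([330., 284.,  28.,  21.]), 0.33), (array([270., 230.,  26.,  23.]), 0.18)]
polish_tin [(array([329., 287.,  29.,  27.]), 0.78)]
sanding_block [(array([320., 223.,  39.,  48.]), 0.7)]
ferrule_cup [(array([190., 271.,  21.,  21.]), 0.67)]
{'fx': 325.19226210127806, 'fy': 325.19226210127806, 'cx': 280.80455979355486, 'cy': 215.83443225232915, 'T_tool_cam': array([[ 5.04762926e-04,  9.55060444e-01,  2.96410685e-01,
         7.62368076e-02],
       [ 9.99999796e-01, -5.98002552e-04,  2.23897999e-04,
        -1.61892732e-04],
       [ 3.91090468e-04,  2.96410512e-01, -9.55060551e-01,
        -1.42643541e-01],
       [ 0.00000000e+00,  0.00000000e+00,  0.00000000e+00,
         1.00000000e+00]])}
```

```bash
python3 - <<'E'
import cv2,numpy as np
a=cv2.imread("pics/top0.png")[170:340,160:380]; b=cv2.imread("pics/scene0.png")[170:340,130:370]
a=cv2.resize(a,None,fx=3.5,fy=3.5,interpolation=cv2.INTER_CUBIC)
cv2.imwrite("pics/topc.png",a)
cv2.imwrite("pics/scenec.png",cv2.resize(b,None,fx=3.3,fy=3.3,interpolation=cv2.INTER_CUBIC))
E
```

```text
(no output)
```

View pics/topc.png

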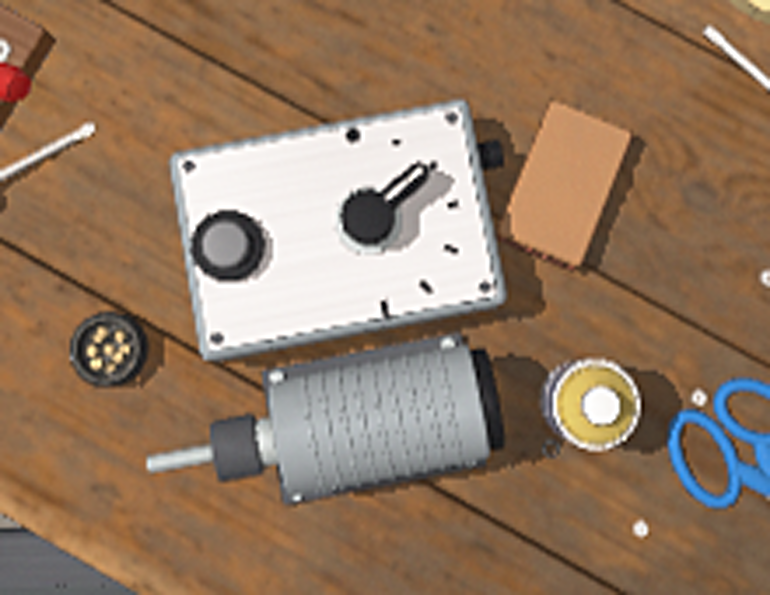

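View pics/scenec.png

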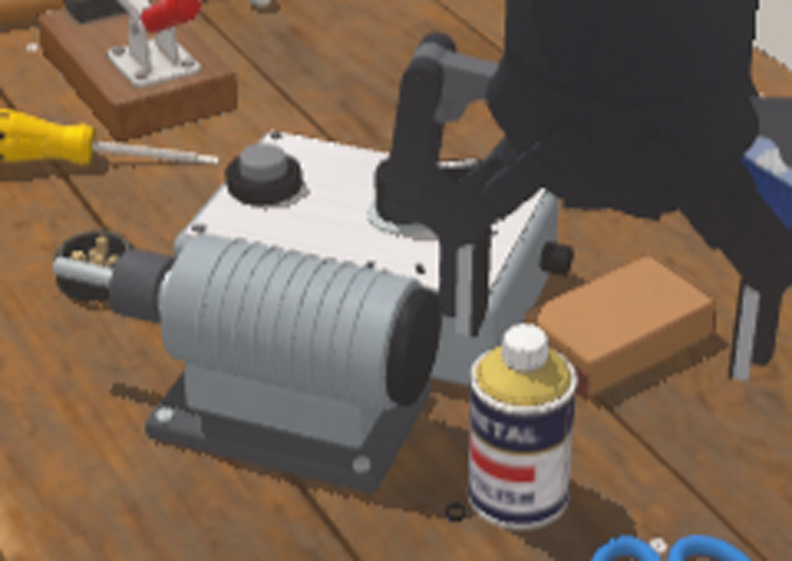

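```bash
cat > h.py <<'E'
import numpy as np
from plant import state, imaging
from scipy.spatial.transform import Rotation as R
from scipy.optimize import least_squares
def rot(q): return R.from_quat(np.r_[q[1:],q[0]])
def proj(c,P):
    i=imaging.camera_info(c); p=rot(i["orientation"]).inv().apply(np.atleast_2d(P)-i["origin"])
    return np.c_[i["fx"]*p[:,0]/-p[:,2]+i["cx"], -i["fy"]*p[:,1]/-p[:,2]+i["cy"]]
def wproj(P,s):
    i=imaging.camera_info("wrist"); T=i["T_tool_cam"]
    t=rot(s["eef_rot"]).inv().apply(np.atleast_2d(P)-s["position"])
    p=(t-T[:3,3])@T[:3,:3]; r=np.hypot(p[:,0],p[:,1]); th=np.arctan2(r,-p[:,2])
    return np.c_[i["cx"]+i["fx"]*th*p[:,0]/r, i["cy"]-i["fy"]*th*p[:,1]/r]
def world(u,L):
    L=np.atleast_2d(L); c,s=np.cos(u[2]),np.sin(u[2])
    return np.c_[u[0]+c*L[:,0]-s*L[:,1],u[1]+s*L[:,0]+c*L[:,1],L[:,2]]
E
python3 - <<'E'
from h import *
L=np.array([[-95,65,60],[95,65,60],[95,-65,60],[-95,-65,60],[-66,0,82]])/1000
px=np.array([[173,157],[465,101],[504,301],[205,358],[225,242]])/3.5+[160,170]
best=min((least_squares(lambda u:(proj("top",world(u,L))-px).ravel(),[.3,-.45,a]) for a in np.arange(-3,3.1,1)),key=lambda r:r.cost)
print(best.x,np.round(best.fun,1)); u=best.x
q=1.0472
print(world(u,[[.02,0,.06],[.02+.04*np.sin(q),.04*np.cos(q),.079],[-.066,0,.082]]))
T=rot(state()["eef_rot"]).as_matrix(); print(T)
print(np.degrees(u[2]))
# cross-check in scene camera
print(proj("scene",world(u,L)), (np.array([[0,0],[265,155]])/3.3+[130,170])[1])
E
```

```text
[ 0.43246323 -0.34698427 -1.4013574 ] [-2.  -1.5  1.4 -1.5  2.   0.7 -1.5  1.4  0.2  0.6]
[[ 0.43583582 -0.36669786  0.06      ]
 [ 0.46139082 -0.39747028  0.079     ]
 [ 0.42133369 -0.28192942  0.082     ]]
[[ 9.64093730e-01  2.65562195e-01  4.68917488e-06]
 [ 2.65562196e-01 -9.64093730e-01 -9.44071816e-06]
 [ 2.01370625e-06  1.03470048e-05 -1.00000000e+00]]
-80.29186456193328
[[210.44401302 207.02946605]
 [300.66095569 224.64899493]
 [279.84547977 262.82797122]
 [180.90089699 241.28507266]
 [209.70155448 216.33656786]] [210.3030303  216.96969697]
```

```bash
cat >> h.py <<'E'
u0=[0.43246,-0.34698,-1.40136]
def fpos(q,d,r=.036,z=.073,u=u0):
    "finger centre: q deg lever angle, d normal distance behind lever line; gives world pos, tool-x world angle deg"
    a=np.radians(q); 
    p=[.02+r*np.sin(a)-d*np.cos(a), r*np.cos(a)+d*np.sin(a), z]
    return world(u,p)[0], 180-q+np.degrees(u[2])
def rel(s,p,ang):
    M=rot(s["eef_rot"]); x=M.apply([1,0,0]); cur=np.degrees(np.arctan2(x[1],x[0]))
    return np.round(-(ang-cur),1), np.round(M.inv().apply(p-s["position"]),4)
E
python3 - <<'E'
from h import *
s=state(); p,a=fpos(60,.027,z=.14); print(p,a,rel(s,p,a))
E
```

```text
[ 0.47960342 -0.37713915  0.14      ] 39.70798642154696 (np.float64(-24.3), array([ 0.3622, -0.134 ,  0.0913]))
```

Emit:
{"method": "jog_arm", "body": {
  "targets": [
    [[0, 0, -24.3], [0.362, -0.134, 0.04], 0],
    [[0, 0, -24.3], [0.362, -0.134, 0.04], 0],
    [[0, 0, -24.3], [0.362, -0.134, 0.04], 0],
    [[0, 0, -24.3], [0.362, -0.134, 0.04], 0],
    [[0, 0, -24.3], [0.362, -0.134, 0.06], 0],
    [[0, 0, -24.3], [0.362, -0.134, 0.091], 0],
    [[0, 0, -24.3], [0.362, -0.134, 0.091], 0],
    [[0, 0, -24.3], [0.362, -0.134, 0.091], 0],
    [[0, 0, -24.3], [0.362, -0.134, 0.091], 0],
    [[0, 0, -24.3], [0.362, -0.134, 0.091], 0]
  ]
}}

```text
t: 1.95
position: [0.4784, -0.379, 0.1413]
eef_rot: [0.001, 0.941, 0.338, 0.0]
contact_force: [-1.3, 0.3, 0.0]
grip_width: -0.0001
gripper_force: 0.0
```

```bash
python3 - <<'E'
from h import *
import cv2
s=state(); im=imaging.read_camera("wrist")
print(s["position"],s["grip_width"])
q=np.radians(60)
L=np.array([[20,0,91],[20+46*np.sin(q),46*np.cos(q),91],[95,65,60],[95,-65,60],[-95,65,60],[-66,0,82]]
 +[[20+46*np.sin(a),46*np.cos(a),60] for a in np.radians([0,30,90,120,150,180])])/1000
P=wproj(world(u0,L),s); print(np.round(P))
o=cv2.resize(im[...,::-1],None,fx=1.4,fy=1.4)
for p in P: cv2.drawMarker(o,tuple(int(v) for v in p*1.4),(0,0,255),0,9,1)
cv2.imwrite("pics/w1.png",o)
E
```

```text
[ 0.47844568 -0.37900774  0.14127958] -0.00010478290833255345
[[226. 275.]
 [295. 275.]
 [362. 232.]
 [276. 351.]
 [136. 107.]
 [122. 210.]
 [261. 205.]
 [285. 227.]
 [285. 283.]
 [264. 301.]
 [236. 307.]
 [208. 299.]]
```

View pics/w1.png

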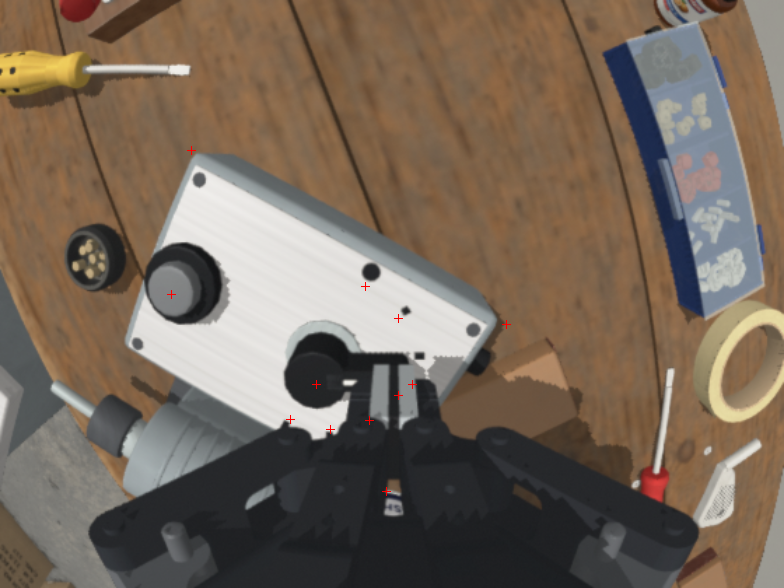

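```bash
sed -i 's/^u0=.*/u0=[0.4344,-0.3465,-1.40136]/' h.py; python3 - <<'E'
from h import *
s=state(); print(s["position"]); p,a=fpos(60,.027); print(p,a,rel(s,p,a))
E
```

```text
[ 0.47854299 -0.37884059  0.14124185]
[ 0.48154342 -0.37665915  0.073     ] 39.70798642154696 (np.float64(-0.1), array([0.0037, 0.0001, 0.0682]))
```

Emit:
{"method": "jog_arm", "body": {
  "targets": [
    [[0, 0, 0], [0.004, 0, 0.02], 0],
    [[0, 0, 0], [0.004, 0, 0.04], 0],
    [[0, 0, 0], [0.004, 0, 0.055], 0],
    [[0, 0, 0], [0.004, 0, 0.062], 0],
    [[0, 0, 0], [0.004, 0, 0.068], 0],
    [[0, 0, 0], [0.004, 0, 0.068], 0],
    [[0, 0, 0], [0.004, 0, 0.068], 0]
  ]
}}

```text
t: 2.88
position: [0.4828, -0.3749, 0.0728]
eef_rot: [0.0, 0.941, 0.34, 0.0]
contact_force: [-0.4, 0.3, -0.6]
grip_width: -0.0001
gripper_force: 0.0
```

```bash
python3 - <<'E'
from h import *
import cv2
s=state(); print(s["position"],s["contact_force"])
for q,d in [(60,.017),(65,.017),(70,.017),(75,.017),(80,.017),(82,.017)]:
    print(q,rel(s,*fpos(q,d)))
im=imaging.read_camera("wrist"); P=wproj(world(u0,np.array([[20,0,91],[-66,0,82]])/1000),s)
print(P); cv2.imwrite("pics/w2.png",cv2.resize(im[...,::-1],None,fx=1.4,fy=1.4))
t=imaging.read_camera("top"); cv2.imwrite("pics/t2.png",cv2.resize(t[170:300,200:370,::-1],None,fx=4,fy=4,interpolation=2))
E
```

```text
[ 0.48277358 -0.37488703  0.07279414] [-0.35666716  0.31319157 -0.55362265]
60 (np.float64(-0.0), array([-0.0121,  0.0006, -0.0002]))
65 (np.float64(5.0), array([-0.0153,  0.0019, -0.0002]))
70 (np.float64(10.0), array([-0.0186,  0.003 , -0.0002]))
75 (np.float64(15.0), array([-0.022 ,  0.0038, -0.0002]))
80 (np.float64(20.0), array([-0.0254,  0.0042, -0.0002]))
82 (np.float64(22.0), array([-0.0268,  0.0043, -0.0002]))
[[209.24194571 344.41844174]
 [ 71.63466866 253.85524035]]
```

View pics/w2.png

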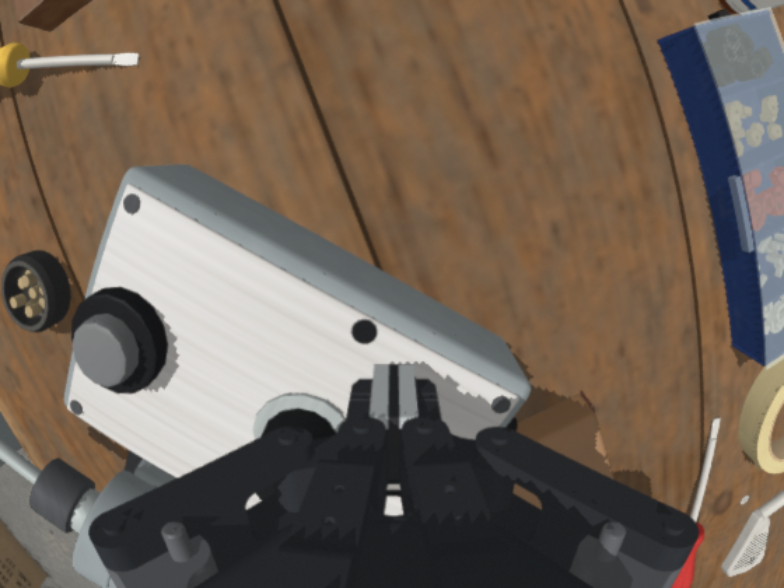

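Emit:
{"method": "jog_arm", "body": {
  "targets": [
    [[0, 0, 0], [-0.005, 0.0005, 0], 0],
    [[0, 0, 0], [-0.009, 0.0005, 0], 0],
    [[0, 0, 0], [-0.012, 0.0005, 0], 0],
    [[0, 0, 5], [-0.015, 0.002, 0], 0],
    [[0, 0, 10], [-0.0185, 0.003, 0], 0],
    [[0, 0, 15], [-0.022, 0.004, 0], 0],
    [[0, 0, 19], [-0.025, 0.004, 0], 0],
    [[0, 0, 22], [-0.027, 0.004, 0], 0],
    [[0, 0, 22], [-0.027, 0.004, 0], 0],
    [[0, 0, 22], [-0.027, 0.004, 0], 0]
  ]
}}

```text
t: 4.22
position: [0.4646, -0.3951, 0.0724]
eef_rot: [0.0, 0.988, 0.154, 0.0]
contact_force: [2.6, 0.0, -0.8]
grip_width: 0.0001
gripper_force: 0.9
```

```bash
python3 - <<'E'
from h import *
import cv2
s=state(); print(s["position"],fpos(82,.017)[0],s["contact_force"])
for q in (87,92,97,102,107,112):
    print(q,rel(s,*fpos(q,.017)))
t=imaging.read_camera("top")[170:300,200:370,::-1]; c=imaging.read_camera("scene")[170:300,150:320,::-1]
cv2.imwrite("pics/t3.png",cv2.resize(np.vstack([t,c]),None,fx=2.3,fy=2.3,interpolation=2))
E
```

```text
[ 0.46458909 -0.39509323  0.07240802] [ 0.46491703 -0.39533707  0.073     ] [ 2.5704834   0.02013437 -0.77173372]
87 (np.float64(5.1), array([-0.003 ,  0.0017, -0.0006]))
92 (np.float64(10.1), array([-0.0063,  0.0027, -0.0006]))
97 (np.float64(15.1), array([-0.0097,  0.0035, -0.0006]))
102 (np.float64(20.1), array([-0.0131,  0.004 , -0.0006]))
107 (np.float64(25.1), array([-0.0166,  0.0041, -0.0006]))
112 (np.float64(30.1), array([-0.02  ,  0.004 , -0.0006]))
```

View pics/t3.png

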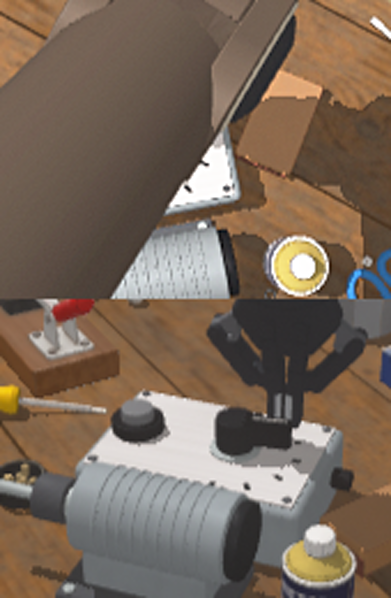

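```bash
python3 - <<'E'
from h import *
import cv2
c=imaging.read_camera("scene"); o=cv2.resize(c[200:260,215:305,::-1],None,fx=8,fy=8,interpolation=2)
f=lambda P:[tuple(int(v) for v in (p-[215,200])*8+4) for p in proj("scene",world(u0,P))]
for q,col in ((60,(0,0,255)),(75,(0,255,255)),(90,(0,255,0)),(105,(255,0,255))):
    a=np.radians(q); p=f([[.02,0,.091],[.02+.046*np.sin(a),.046*np.cos(a),.091]]); cv2.line(o,p[0],p[1],col,1)
th=np.linspace(0,6.28,40); cv2.polylines(o,[np.array(f(np.c_[.02+.016*np.cos(th),.016*np.sin(th),0*th+.091]))],1,(255,255,0),1)
cv2.imwrite("pics/s4.png",o)
E
```

```text
(no output)
```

View pics/s4.png

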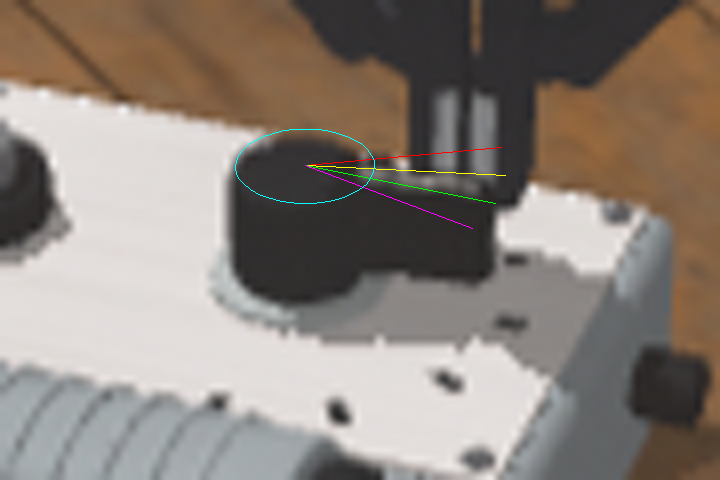

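Emit:
{"method": "jog_arm", "body": {
  "targets": [
    [[0, 0, 0], [0.005, 0, 0], 0],
    [[0, 0, 0], [0.01, 0, 0], 0],
    [[0, 0, 0], [0.01, 0, 0], 0],
    [[0, 0, 0], [0.01, 0, 0], 0]
  ]
}}

```text
t: 4.88
position: [0.4736, -0.3919, 0.0722]
eef_rot: [-0.0, 0.988, 0.154, -0.0]
contact_force: [-1.2, -0.3, 0.1]
grip_width: -0.0002
gripper_force: 0.0
```

```bash
cat > ov.py <<'E'
from h import *
import cv2,sys
s=state(); print(s["t"],s["position"],s["contact_force"])
c=imaging.read_camera("scene"); o=cv2.resize(c[200:260,215:305,::-1],None,fx=8,fy=8,interpolation=2)
w=np.array([-1,.5])
f=lambda P:[tuple(int(v) for v in (p+w-[215,200])*8+4) for p in proj("scene",world(u0,P))]
for q,col in zip(map(float,sys.argv[2:]),((0,0,255),(0,255,255),(0,255,0),(255,0,255))):
    a=np.radians(q); e=np.array([np.sin(a),np.cos(a),0]); n=np.array([np.cos(a),-np.sin(a),0])
    A=np.array([.02,0,.091])
    cv2.polylines(o,[np.array(f(np.array([A+.014*e+.006*n,A+.044*e+.006*n,A+.046*e,A+.044*e-.006*n,A+.014*e-.006*n])))],0,col,1)
cv2.imwrite(sys.argv[1],o)
E
python3 ov.py pics/s5.png 60 90
```

```text
4.875 [ 0.47363546 -0.39190711  0.07217729] [-1.22187697 -0.2618032   0.12988154]
```

View pics/s5.png

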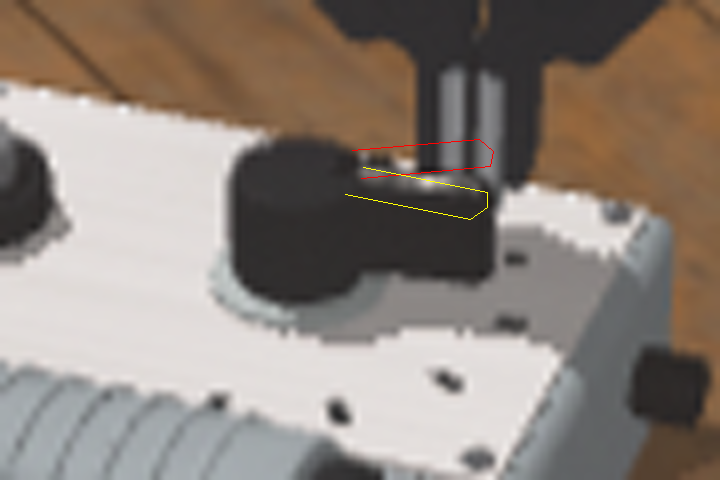

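```bash
sed -i 's/^u0=.*/u0=[0.4364,-0.3462,-1.40136]/' h.py; python3 - <<'E'
from h import *
s=state()
for q,d in ((85,.0225),(90,.0195),(95,.0195),(100,.0195),(105,.0195),(109,.0195),(112,.0195)):
    print(q,rel(s,*fpos(q,d)))
E
```

```text
85 (np.float64(3.0), array([-0.0037,  0.002 , -0.0008]))
90 (np.float64(8.0), array([-0.01  ,  0.0032, -0.0008]))
95 (np.float64(13.0), array([-0.0134,  0.0043, -0.0008]))
100 (np.float64(18.0), array([-0.0169,  0.0051, -0.0008]))
105 (np.float64(23.0), array([-0.0204,  0.0056, -0.0008]))
109 (np.float64(27.0), array([-0.0233,  0.0058, -0.0008]))
112 (np.float64(30.0), array([-0.0254,  0.0058, -0.0008]))
```

Emit:
{"method": "jog_arm", "body": {
  "targets": [
    [[0, 0, 3], [-0.004, 0.002, -0.001], 0],
    [[0, 0, 8], [-0.008, 0.003, -0.001], 0],
    [[0, 0, 11], [-0.011, 0.004, -0.001], 0],
    [[0, 0, 13], [-0.0135, 0.0045, -0.001], 0],
    [[0, 0, 18], [-0.017, 0.005, -0.001], 0],
    [[0, 0, 23], [-0.0205, 0.0055, -0.001], 0],
    [[0, 0, 26], [-0.0225, 0.006, -0.001], 0],
    [[0, 0, 28], [-0.024, 0.006, -0.001], 0],
    [[0, 0, 28], [-0.024, 0.006, -0.001], 0],
    [[0, 0, 28], [-0.024, 0.006, -0.001], 0]
  ]
}}

```text
t: 6.18
position: [0.4545, -0.4053, 0.0736]
eef_rot: [0.0, 0.996, -0.09, 0.002]
contact_force: [5.5, -0.2, -3.2]
grip_width: 0.0
gripper_force: 2.7
```

```bash
python3 ov.py pics/s6.png 90 120;  python3 - <<'E'
from h import *
s=state()
print(fpos(110,.0195))
for q,d in ((115,.0195),(120,.0195),(125,.0195),(130,.0195),(135,.0195),(138,.0195),(141,.0195)):
    print(q,rel(s,*fpos(q,d)))
E
```

```text
6.175 [ 0.45448309 -0.40527321  0.07363804] [ 5.51281227 -0.16421207 -3.21182163]
(array([ 0.45252684, -0.40481833,  0.073     ]), np.float64(-10.292013578453037))
115 (np.float64(5.0), array([-0.0052,  0.0014,  0.0006]))
120 (np.float64(10.0), array([-0.0085,  0.0027,  0.0006]))
125 (np.float64(15.0), array([-0.012 ,  0.0037,  0.0006]))
130 (np.float64(20.0), array([-0.0155,  0.0044,  0.0006]))
135 (np.float64(25.0), array([-0.019 ,  0.0047,  0.0006]))
138 (np.float64(28.0), array([-0.0212,  0.0048,  0.0006]))
141 (np.float64(31.0), array([-0.0233,  0.0048,  0.0006]))
```

View pics/s6.png

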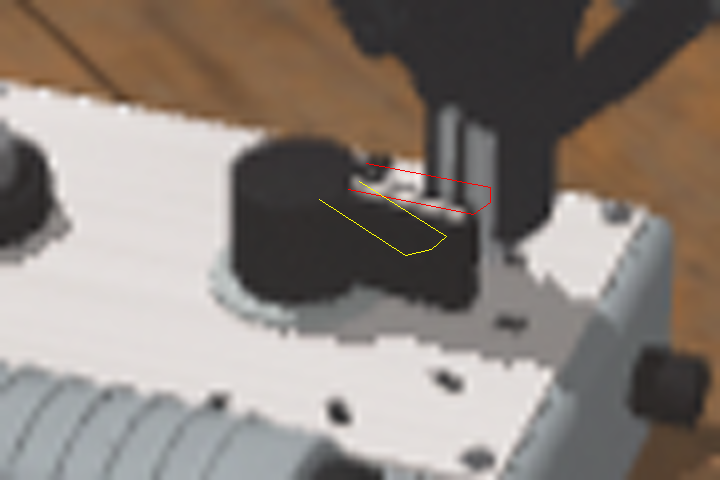

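Emit:
{"method": "jog_arm", "body": {
  "targets": [
    [[0, 0, 1], [-0.001, 0.0003, 0.001], 0],
    [[0, 0, 2], [-0.002, 0.0006, 0.001], 0],
    [[0, 0, 3], [-0.003, 0.001, 0.001], 0],
    [[0, 0, 3], [-0.003, 0.001, 0.001], 0]
  ]
}}

```text
t: 6.72
position: [0.4495, -0.406, 0.0727]
eef_rot: [0.0, 0.993, -0.116, 0.0]
contact_force: [2.9, -2.1, 1.4]
grip_width: -0.0005
gripper_force: 1.6
```

```bash
python3 ov.py pics/s7.png 90 105 120;python3 - <<'E'
from h import *
print(fpos(114.3,.0195))
E
```

```text
6.725 [ 0.44951372 -0.40604151  0.07265972] [ 2.94464827 -2.06644339  1.4445232 ]
(array([ 0.44957391, -0.40566512,  0.073     ]), np.float64(-14.592013578453034))
```

```bash
cat > lev.py <<'E'
from h import *
import cv2
from plant import regions_of
def sil(q,w):
    a=np.radians(q); e=np.array([np.sin(a),np.cos(a),0]); n=np.array([np.cos(a),-np.sin(a),0]); m=np.zeros((420,560),np.uint8)
    th=np.linspace(0,6.28,30); A=np.array([.02,0,0])
    H=[[A+[.016*np.cos(t),.016*np.sin(t),z] for t in th for z in (.064,.091)],
       [A+r*e+k*n+[0,0,z] for r,k in ((0,.006),(.042,.006),(.046,0),(.042,-.006),(0,-.006)) for z in (.067,.091)]]
    for h in H:
        p=proj("scene",world(u0,np.array(h)))+w
        cv2.fillConvexPoly(m,cv2.convexHull(np.round(p*16).astype(np.int32)),1,shift=4)
    return m>0
def angle():
    im=imaging.read_camera("scene").astype(int); dark=im.max(2)<75
    r=regions_of("scene","speed_selector"); print("net",[(x["conf"],x["box"]) for x in r[:2]])
    roi=np.zeros((420,560),bool); roi[222:250,243:285]=1   # below the fingers
    out=[]
    for q in range(60,186,5):
        out.append((max((lambda m:(m&dark&roi).sum()/((m|dark)&roi).sum())(sil(q,[dx,dy])) for dx in (-2,-1,0) for dy in (-1,0,1,)),q))
    print("dark",[(q,round(s,2)) for s,q in sorted(out)[:-6:-1]])
    if r:
        g=r[0]["pixels"]; print("net",sorted([(round((sil(q,[-1,0])&g).sum()/(sil(q,[-1,0])|g).sum(),2),q) for q in range(60,186,5)])[:-5:-1])
if __name__=="__main__": s=state(); print(s["t"],s["position"],s["contact_force"]); angle()
E
python3 lev.py
```

```text
6.775 [ 0.44943005 -0.40588538  0.07250929] [ 3.66327092 -2.19066947  1.79563397]
net [(0.84, [256.9, 227.8, 29.9, 20.7])]
dark [(110, np.float64(0.72)), (105, np.float64(0.72)), (115, np.float64(0.72)), (100, np.float64(0.69)), (95, np.float64(0.67))]
net [(np.float64(0.83), 110), (np.float64(0.83), 105), (np.float64(0.81), 100), (np.float64(0.8), 115)]
```

View pics/s7.png

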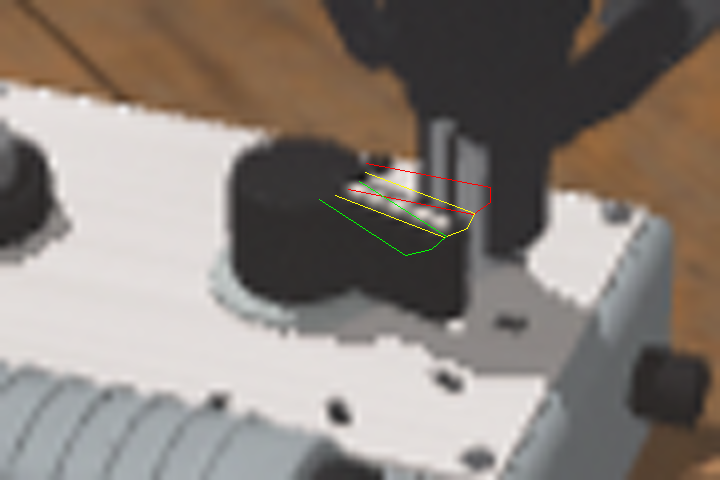

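Emit:
{"method": "jog_arm", "body": {
  "targets": [
    [[0, 0, 0], [0.005, 0, 0], 0],
    [[0, 0, 0], [0.008, 0, 0], 0],
    [[0, 0, 0], [0.008, 0, 0], 0],
    [[0, 0, 0], [0.008, 0, 0], 0]
  ]
}}

```text
t: 7.38
position: [0.457, -0.407, 0.072]
eef_rot: [-0.0, 0.993, -0.116, -0.0]
contact_force: [-0.2, 0.4, 0.1]
grip_width: 0.0001
gripper_force: 0.0
```

```bash
python3 lev.py; python3 ov.py pics/s8.png; python3 - <<'E'
import cv2,numpy as np
a=cv2.imread("pics/s8.png"); d=(a.max(2)<75).astype(np.uint8)
n,l,st,c=cv2.connectedComponentsWithStats(d)
k=l[230,300]; m=l==k
for col in range(360,520,10): r=np.where(m[200:,col])[0]; print(col,r.max()+200 if len(r) else None,end="; ")
E
```

```text
7.375 [ 0.45703053 -0.40703195  0.07197937] [-0.22084568  0.39788779  0.05976517]
net [(0.73, [259.3, 228.8, 28.4, 18.9])]
dark [(105, np.float64(0.73)), (110, np.float64(0.72)), (115, np.float64(0.72)), (100, np.float64(0.71)), (95, np.float64(0.69))]
net [(np.float64(0.79), 110), (np.float64(0.78), 105), (np.float64(0.76), 115), (np.float64(0.75), 100)]
7.475 [ 0.45710221 -0.40717354  0.07217798] [-0.46348572 -0.66300076  0.03163055]
360 291; 370 297; 380 299; 390 301; 400 306; 410 311; 420 315; 430 319; 440 321; 450 317; 460 310; 470 249; 480 None; 490 None; 500 None; 510 244;
```

```bash
python3 - <<'E'
from h import *
a=np.radians([60,90,120,150,180]); 
for r in (.045,.05):
  print(r,np.round((proj("scene",world(u0,np.c_[.02+r*np.sin(a),r*np.cos(a),0*a+.06]))-[215,200])*8+4))
# fit: unit pose in scene from bars (r free), button top, hub top
px=(np.array([[510,258],[510,322],[445,380],[338,410],[218,402]])-4)/8+[215,200]
hub=(np.array([298,172])-4)/8+[215,200]
def f(v):
    P=world(v[:3],np.c_[.02+v[3]*np.sin(a),v[3]*np.cos(a),0*a+.06]); H=world(v[:3],[.02,0,.091])
    return np.r_[(proj("scene",P)-px).ravel(),(proj("scene",H)-hub).ravel()]
s=least_squares(f,[*u0,.047]); print(s.x,np.round(s.fun,1))
E
```

```text
0.045 [[497. 255.]
 [491. 311.]
 [435. 358.]
 [342. 383.]
 [239. 377.]]
0.05 [[518. 253.]
 [512. 315.]
 [449. 368.]
 [346. 395.]
 [231. 389.]]
[ 0.43144435 -0.34565576 -1.38385959  0.05165893] [ 0.3  0.2 -0.2  0.2  0.  -0.2  0.1 -0.1  0.1  0.2 -0.2 -0.3]
```

```bash
sed -i 's/^u0=.*/u0=[0.4318,-0.3460,-1.3880]/' h.py; sed -i 's/dx in (-2,-1,0)/dx in (-1,-.5,0,.5)/;s/dy in (-1,0,1,)/dy in (-.5,0,.5)/;s/\[-1,0\]/[0,0]/g;s/186,5/186,3/g' lev.py; python3 lev.py; python3 ov.py pics/s9.png; python3 - <<'E'
from h import *
import cv2
w=[0,0]; o=cv2.imread("pics/s9.png")
f=lambda P:np.array([(p-[215,200])*8+4 for p in proj("scene",world(u0,P))]).astype(int)
for q,c in ((105,(0,255,255)),(120,(0,255,0))):
    a=np.radians(q); e=np.array([np.sin(a),np.cos(a),0]); n=np.array([np.cos(a),-np.sin(a),0])
    for z in (.067,.091):
        A=np.array([.02,0,z]); cv2.polylines(o,[f(np.array([A+r*e+k*n for r,k in ((.014,.006),(.04,.006),(.0452,.003),(.046,0),(.0452,-.003),(.04,-.006),(.014,-.006))]))],0,c,1)
cv2.imwrite("pics/s10.png",o)
E
```

```text
7.525 [ 0.45717376 -0.40721248  0.07222787] [-0.32784433 -0.63156301 -0.37435594]
net [(0.97, [258.0, 226.9, 32.0, 21.9]), (0.17, [159.2, 249.3, 21.7, 24.6])]
dark [(108, np.float64(0.74)), (105, np.float64(0.74)), (111, np.float64(0.73)), (102, np.float64(0.73)), (99, np.float64(0.72))]
net [(np.float64(0.85), 108), (np.float64(0.85), 105), (np.float64(0.84), 102), (np.float64(0.83), 99)]
7.625 [ 0.45728227 -0.40726742  0.07231578] [0.34607879 0.33833221 0.37173782]
```

View pics/s10.png

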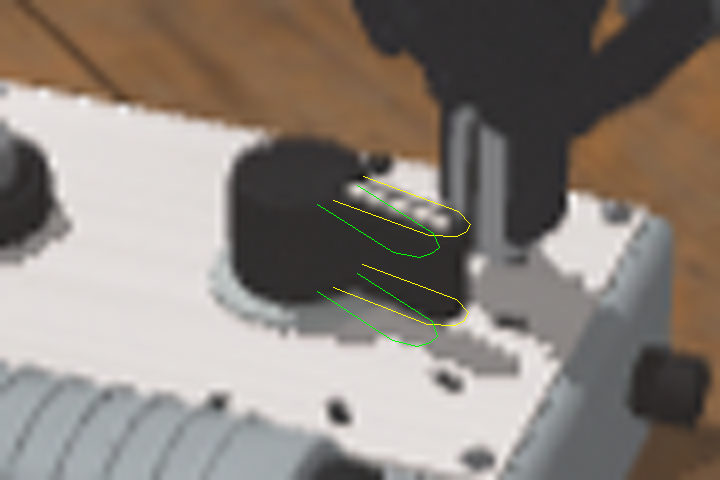

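Emit:
{"method": "jog_arm", "body": {
  "targets": [
    [[0, 0, 0], [0.01, 0, -0.03], 0],
    [[0, 0, 0], [0.04, 0, -0.07], 0],
    [[0, 0, 0], [0.07, 0, -0.1], 0],
    [[0, 0, 0], [0.07, 0, -0.1], 0],
    [[0, 0, 0], [0.07, 0, -0.1], 0],
    [[0, 0, 0], [0.07, 0, -0.1], 0]
  ]
}}

```text
t: 8.43
position: [0.524, -0.4231, 0.171]
eef_rot: [-0.0, 0.993, -0.116, -0.001]
contact_force: [-0.4, 0.2, -0.2]
grip_width: -0.0
gripper_force: 0.0
```

```bash
cat > wl.py <<'E'
from h import *
import cv2,sys
from plant import regions_of
def back(px,z,s):
    i=imaging.camera_info("wrist"); T=i["T_tool_cam"]; v=np.atleast_2d(px)-[i["cx"],i["cy"]]; r=np.hypot(*v.T); th=r/i["fx"]
    d=np.c_[np.sin(th)*v[:,0]/r,-np.sin(th)*v[:,1]/r,-np.cos(th)]; M=rot(s["eef_rot"])
    D=M.apply(d@T[:3,:3].T); O=M.apply(T[:3,3])+s["position"]; return O+D*((z-O[2])/D[:,2])[:,None]
def loc(P,u):
    c,s=np.cos(u[2]),np.sin(u[2]); d=P[:,:2]-u[:2]; return np.c_[c*d[:,0]+s*d[:,1],-s*d[:,0]+c*d[:,1]]
s=state(); im=imaging.read_camera("wrist"); cv2.imwrite("pics/"+sys.argv[1],im[...,::-1]); print(s["t"],s["position"])
for n in ("speed_selector","start_button"):
    r=regions_of("wrist",n); print(n,[(round(x["conf"],2),np.round(x["box"])) for x in r[:2]])
    if r and n=="start_button":
        print(np.round(1e3*loc(back(r[0]["box"][:2],.082,s),u0)))
    if r and n=="speed_selector":
        g=r[0]["pixels"]; yx=np.argwhere(g); L=1e3*loc(back(yx[:,::-1],.091,s),u0)-[20,0]
        # orthophoto at z=91, 1 mm grid local, centre the axis; white pixels in the region
        v=im[yx[:,0],yx[:,1]].min(1); W=L[v>120]; 
        print("far",np.round(L[np.argsort(-np.hypot(*L.T))[:5]]),"mean",L.mean(0),"n",len(L))
        k=np.hypot(*W.T)<60; print("white",np.round(W[k][::max(1,k.sum()//12)]))
E
python3 wl.py w3.png; python3 lev.py
```

```text
8.425 [ 0.52397102 -0.42311505  0.17099769]
speed_selector [(0.42, array([235., 309.,  17.,   8.]))]
far [[16. 28.]
 [15. 29.]
 [14. 29.]
 [13. 29.]
 [11. 30.]] mean [ 8.31324011 26.44834808] n 111
white [[ 1. 27.]]
start_button []
8.575 [ 0.52465474 -0.42330983  0.17158881] [-0.23382677  0.42794695 -0.37281344]
net [(0.69, [226.0, 263.3, 164.7, 107.4]), (0.68, [257.6, 226.4, 26.8, 17.7])]
dark [(111, np.float64(0.84)), (108, np.float64(0.82)), (105, np.float64(0.82)), (102, np.float64(0.82)), (114, np.float64(0.82))]
net [(np.float64(0.06), 117), (np.float64(0.06), 114), (np.float64(0.06), 111), (np.float64(0.06), 108)]
```

Emit:
{"method": "jog_arm", "body": {
  "targets": [
    [[0, 0, 0], [-0.05, 0, -0.02], 0],
    [[0, 0, 0], [-0.1, 0, -0.02], 0],
    [[0, 0, 0], [-0.13, 0, -0.02], 0],
    [[0, 0, 0], [-0.13, 0, -0.02], 0],
    [[0, 0, 0], [-0.13, 0, -0.02], 0],
    [[0, 0, 0], [-0.13, 0, -0.02], 0]
  ]
}}

```text
t: 9.43
position: [0.4001, -0.3934, 0.1922]
eef_rot: [-0.0, 0.993, -0.115, 0.0]
contact_force: [0.8, -0.9, 1.0]
grip_width: -0.0001
gripper_force: 0.0
```

```bash
python3 wl.py w4.png; python3 lev.py
```

```text
9.425 [ 0.40011292 -0.39339191  0.19215531]
speed_selector [(0.63, array([254., 180.,  80.,  42.]))]
far [[ 43. -11.]
 [ 43. -12.]
 [ 44.  -8.]
 [ 42. -12.]
 [ 42. -13.]] mean [10.12002155 -0.09552821] n 2074
white [[  8.  18.]
 [ -8.  14.]
 [ 34.  -8.]
 [ 29.  -7.]
 [ 19.  -3.]
 [ 31.  -8.]
 [ 17.  -3.]
 [ 29.  -8.]
 [ 19.  -4.]
 [ 14.  -3.]
 [ 14.  -4.]
 [-16.   1.]
 [-12.  -9.]]
start_button [(0.98, array([151., 216.,  32.,  30.]))]
[[-63.   3.]]
9.575 [ 0.39962739 -0.39336408  0.19197421] [ 0.51802107 -0.32232574  0.06025763]
net [(0.78, [257.6, 227.1, 31.5, 20.1])]
dark [(111, np.float64(0.84)), (108, np.float64(0.82)), (105, np.float64(0.82)), (102, np.float64(0.82)), (114, np.float64(0.82))]
net [(np.float64(0.84), 108), (np.float64(0.83), 105), (np.float64(0.83), 102), (np.float64(0.82), 111)]
```

```bash
cat > /tmp/a.py <<'E'
from h import *
s=state()
c,sn=np.cos(u0[2]),np.sin(u0[2]); d=np.array([.4494,-.4059])-u0[:2]; l=[c*d[0]+sn*d[1]-.02,-sn*d[0]+c*d[1]]
for q in (100,104,108,112): a=np.radians(q); print(q,"contact d",-l[0]*np.cos(a)+l[1]*np.sin(a))
print(rel(s,*fpos(102,.030,z=.15)),rel(s,*fpos(102,.030)))
E
python3 /tmp/a.py
```

```text
100 contact d 0.013631463430161844
104 contact d 0.016412738644018068
108 contact d 0.019114052645003342
112 contact d 0.021722244902840027
(np.float64(-11.7), array([ 0.0655, -0.0061,  0.042 ])) (np.float64(-11.7), array([ 0.0655, -0.0061,  0.119 ]))
```

Emit:
{"method": "jog_arm", "body": {
  "targets": [
    [[0, 0, -6], [0.04, -0.004, 0], 0],
    [[0, 0, -12], [0.066, -0.006, 0.02], 0],
    [[0, 0, -12], [0.066, -0.006, 0.04], 0],
    [[0, 0, -12], [0.066, -0.006, 0.06], 0],
    [[0, 0, -12], [0.066, -0.006, 0.09], 0],
    [[0, 0, -12], [0.066, -0.006, 0.11], 0],
    [[0, 0, -12], [0.066, -0.006, 0.119], 0],
    [[0, 0, -12], [0.066, -0.006, 0.119], 0],
    [[0, 0, -12], [0.066, -0.006, 0.119], 0]
  ]
}}

```text
t: 10.8
position: [0.4651, -0.4033, 0.0742]
eef_rot: [0.0, 1.0, -0.011, 0.001]
contact_force: [0.1, 0.0, 0.2]
grip_width: 0.0
gripper_force: 0.0
```

```bash
python3 - <<'E'
from h import *
s=state(); print(s["position"],fpos(102,.03)[0],s["contact_force"])
for q,d in ((102,.022),(103,.019),(104,.0175),(107,.017),(110,.017),(112,.017)): print(q,rel(s,*fpos(q,d)))
E
```

```text
[ 0.46513084 -0.40325145  0.0742168 ] [ 0.46446591 -0.40245321  0.073     ] [0.12950065 0.0339143  0.19977631]
102 (np.float64(0.2), array([-0.0087, -0.0008,  0.0012]))
103 (np.float64(1.2), array([-0.0123, -0.0005,  0.0012]))
104 (np.float64(2.2), array([-0.0145, -0.0002,  0.0012]))
107 (np.float64(5.2), array([-0.0169,  0.0005,  0.0012]))
110 (np.float64(8.2), array([-0.0189,  0.0012,  0.0012]))
112 (np.float64(10.2), array([-0.0202,  0.0015,  0.0012]))
```

Emit:
{"method": "jog_arm", "body": {
  "targets": [
    [[0, 0, 0], [-0.005, -0.0005, 0.001], 0],
    [[0, 0, 0], [-0.009, -0.0005, 0.001], 0],
    [[0, 0, 1], [-0.012, -0.0005, 0.001], 0],
    [[0, 0, 2], [-0.0145, 0, 0.001], 0],
    [[0, 0, 5], [-0.017, 0.0005, 0.001], 0],
    [[0, 0, 8], [-0.019, 0.001, 0.001], 0],
    [[0, 0, 10], [-0.0202, 0.0015, 0.001], 0],
    [[0, 0, 10], [-0.0202, 0.0015, 0.001], 0],
    [[0, 0, 10], [-0.0202, 0.0015, 0.001], 0]
  ]
}}

```text
t: 11.92
position: [0.4444, -0.4039, 0.0724]
eef_rot: [0.0, 0.995, -0.098, 0.0]
contact_force: [0.6, -0.3, 0.7]
grip_width: -0.0001
gripper_force: 0.5
```

```bash
python3 - <<'E'
from h import *
s=state(); print(s["position"],fpos(112,.017)[0],s["contact_force"])
for q in (116,120,124,128,132,136,139,142): print(q,rel(s,*fpos(q,.017)))
E
python3 lev.py
```

```text
[ 0.44435766 -0.40394236  0.07237951] [ 0.44489916 -0.40433772  0.073     ] [ 0.60482039 -0.28233173  0.67472784]
116 (np.float64(4.3), array([-0.0019,  0.0014, -0.0006]))
120 (np.float64(8.3), array([-0.0046,  0.0023, -0.0006]))
124 (np.float64(12.3), array([-0.0073,  0.003 , -0.0006]))
128 (np.float64(16.3), array([-0.01  ,  0.0035, -0.0006]))
132 (np.float64(20.3), array([-0.0127,  0.0039, -0.0006]))
136 (np.float64(24.3), array([-0.0155,  0.004 , -0.0006]))
139 (np.float64(27.3), array([-0.0176,  0.004 , -0.0006]))
142 (np.float64(30.3), array([-0.0197,  0.0039, -0.0006]))
11.925 [ 0.44435766 -0.40394236  0.07237951] [ 0.60482039 -0.28233173  0.67472784]
net [(0.89, [256.0, 228.8, 26.0, 22.7])]
dark [(120, np.float64(0.7)), (114, np.float64(0.7)), (117, np.float64(0.69)), (111, np.float64(0.69)), (108, np.float64(0.68))]
net [(np.float64(0.83), 117), (np.float64(0.82), 120), (np.float64(0.82), 114), (np.float64(0.81), 111)]
```

Emit:
{"method": "jog_arm", "body": {
  "targets": [
    [[0, 0, 4], [-0.002, 0.0015, -0.0005], 0],
    [[0, 0, 8], [-0.0045, 0.002, -0.0005], 0],
    [[0, 0, 12], [-0.0075, 0.003, -0.0005], 0],
    [[0, 0, 16], [-0.01, 0.0035, -0.0005], 0],
    [[0, 0, 20], [-0.0125, 0.004, -0.0005], 0],
    [[0, 0, 23], [-0.0145, 0.004, -0.0005], 0],
    [[0, 0, 25], [-0.016, 0.004, -0.0005], 0],
    [[0, 0, 27], [-0.0175, 0.004, -0.0005], 0],
    [[0, 0, 29], [-0.019, 0.004, -0.0005], 0],
    [[0, 0, 29], [-0.019, 0.004, -0.0005], 0],
    [[0, 0, 29], [-0.019, 0.004, -0.0005], 0]
  ]
}}

```text
t: 13.4
position: [0.4245, -0.404, 0.0727]
eef_rot: [0.0, 0.939, -0.344, -0.0]
contact_force: [0.5, -0.9, 0.1]
grip_width: 0.0002
gripper_force: 0.2
```

```bash
python3 - <<'E'
from h import *
s=state(); print(s["position"],fpos(141,.017)[0],s["contact_force"])
E
python3 lev.py
```

```text
[ 0.42449047 -0.40400831  0.07274556] [ 0.42496458 -0.40407717  0.073     ] [ 0.54983471 -0.87486732  0.06110362]
13.4 [ 0.42449047 -0.40400831  0.07274556] [ 0.54983471 -0.87486732  0.06110362]
net [(0.68, [253.5, 231.6, 20.2, 25.9]), (0.28, [225.1, 263.9, 160.0, 105.0])]
dark [(87, np.float64(0.64)), (99, np.float64(0.64)), (90, np.float64(0.64)), (93, np.float64(0.63)), (96, np.float64(0.63))]
net [(np.float64(0.79), 144), (np.float64(0.78), 141), (np.float64(0.75), 138), (np.float64(0.74), 147)]
```

Emit:
{"method": "jog_arm", "body": {
  "targets": [
    [[0, 0, 0], [0.006, 0, 0], 0],
    [[0, 0, 0], [0.012, 0, 0], 0],
    [[0, 0, 0], [0.014, 0, -0.03], 0],
    [[0, 0, 0], [0.014, 0, -0.07], 0],
    [[0, 0, 0], [0.014, 0, -0.1], 0],
    [[0, 0, 0], [0.014, 0, -0.1], 0]
  ]
}}

```text
t: 14.25
position: [0.437, -0.4144, 0.1754]
eef_rot: [0.001, 0.939, -0.344, 0.002]
contact_force: [0.2, -0.1, -0.6]
grip_width: 0.0001
gripper_force: 0.0
```

```bash
python3 lev.py; python3 - <<'E'
from h import *
s=state(); p=world(u0,[-.066,0,.12])[0]; print(p,rel(s,p,-80))
E
```

```text
14.25 [ 0.43698894 -0.41443607  0.17540339] [ 0.21420571 -0.06669748 -0.63189404]
net [(0.71, [249.7, 229.6, 22.6, 23.1])]
dark [(147, np.float64(0.8)), (144, np.float64(0.79)), (141, np.float64(0.78)), (138, np.float64(0.76)), (150, np.float64(0.76))]
net [(np.float64(0.91), 144), (np.float64(0.9), 141), (np.float64(0.86), 147), (np.float64(0.86), 138)]
[ 0.41980252 -0.28109961  0.12      ] (np.float64(39.7), array([-0.0975, -0.0904,  0.0525]))
```

Emit:
{"method": "jog_arm", "body": {
  "targets": [
    [[0, 0, 10], [-0.035, -0.03, 0], 0],
    [[0, 0, 20], [-0.07, -0.06, 0], 0],
    [[0, 0, 30], [-0.0975, -0.0905, 0.02], 0],
    [[0, 0, 40], [-0.0975, -0.0905, 0.02], 0],
    [[0, 0, 40], [-0.0975, -0.0905, 0.02], 0],
    [[0, 0, 40], [-0.0975, -0.0905, 0.02], 0],
    [[0, 0, 40], [-0.0975, -0.0905, 0.02], 0]
  ]
}}

```text
t: 15.22
position: [0.4197, -0.2816, 0.1526]
eef_rot: [0.0, 0.765, -0.644, -0.0]
contact_force: [0.0, -0.2, -0.2]
grip_width: -0.0005
gripper_force: 0.0
```

```bash
sed -i 's/k=np.hypot(\*W.T)<60; .*/k=(np.hypot(*W.T)<48)\&(np.hypot(*W.T)>18); print("white",np.round(W[k][::max(1,k.sum()\/\/25)]).tolist()); far=L[np.hypot(*L.T)>26]; print("lever mean",far.mean(0))/' wl.py; python3 wl.py w5.png; python3 lev.py
```

```text
15.225 [ 0.41965783 -0.28160826  0.15263748]
speed_selector [(0.85, array([297.,  95.,  88.,  65.]))]
far [[ 27. -35.]
 [ 27. -35.]
 [ 28. -34.]
 [ 25. -36.]
 [ 28. -33.]] mean [ 4.90991605 -6.18628884] n 2893
white [[26.0, -32.0], [24.0, -30.0], [24.0, -29.0], [23.0, -28.0], [23.0, -31.0], [22.0, -30.0], [22.0, -28.0], [21.0, -26.0], [20.0, -25.0], [20.0, -23.0], [20.0, -26.0], [19.0, -25.0], [18.0, -23.0], [18.0, -21.0], [17.0, -12.0], [17.0, -23.0], [16.0, -21.0], [16.0, -20.0], [15.0, -19.0], [14.0, -18.0], [14.0, -16.0], [14.0, -28.0], [13.0, -18.0], [13.0, -16.0], [12.0, -15.0], [11.0, -16.0]]
lever mean [ 21.04869293 -27.07709091]
start_button [(0.72, array([277., 227.,  40.,  42.]))]
[[-65.   3.]]
15.375 [ 0.41967929 -0.28142968  0.1527857 ] [-0.46082013  0.09421044 -0.63740978]
net [(0.94, [250.9, 229.8, 19.5, 23.5])]
dark [(147, np.float64(0.84)), (144, np.float64(0.84)), (141, np.float64(0.83)), (138, np.float64(0.81)), (150, np.float64(0.8))]
net [(np.float64(0.89), 144), (np.float64(0.88), 141), (np.float64(0.85), 138), (np.float64(0.83), 147)]
```

```bash
cat > bars.py <<'E'
import sys; sys.argv=["x","w6.png"]
from wl import *
im=im.astype(float); g=im.mean(2)
def samp(L,z):
    P=world(u0,np.c_[L/1e3+[.02,0],np.full(len(L),z)]); p=wproj(P,s).astype(np.float32)
    return cv2.remap(g.astype(np.float32),p[:,:1],p[:,1:],1).ravel()
x,y=np.meshgrid(np.arange(-40,75,.5),np.arange(-65,65,.5)); L=np.c_[x.ravel(),y.ravel()]
O=samp(L,.06).reshape(x.shape); d=(O<90).astype(np.uint8); n,l,st,c=cv2.connectedComponentsWithStats(d)
for k in range(1,n):
    if 6<st[k,4]<300: print("blob",c[k]*.5+[-40,-65],st[k,4])
# white line at z=91: best (centre offset, angle) with bright core and dark flanks
r=np.arange(20,42,.5); best=[]
for q in np.arange(120,170,1.):
    a=np.radians(q); e=np.array([np.sin(a),np.cos(a)]); nn=np.array([np.cos(a),-np.sin(a)])
    for k in np.arange(-6,7,.5):
        f=lambda o:samp(r[:,None]*e+(k+o)*nn,.091)
        best.append((np.minimum(f(0)-f(3.5),f(0)-f(-3.5)).mean(),q,k))
print(sorted(best)[:-6:-1])
E
python3 bars.py
```

```text
15.475 [ 0.41975036 -0.28126906  0.15282926]
speed_selector [(0.71, array([297.,  94.,  84.,  71.]))]
far [[ 26. -35.]
 [ 27. -35.]
 [ 28. -34.]
 [ 28. -33.]
 [ 29. -33.]] mean [ 4.75027469 -6.18271664] n 2811
white [[25.0, -31.0], [25.0, -32.0], [24.0, -30.0], [23.0, -28.0], [23.0, -31.0], [23.0, -28.0], [22.0, -26.0], [22.0, -29.0], [21.0, -27.0], [21.0, -25.0], [21.0, -28.0], [20.0, -26.0], [19.0, -24.0], [19.0, -23.0], [19.0, -25.0], [18.0, -23.0], [17.0, -21.0], [17.0, -24.0], [17.0, -21.0], [16.0, -20.0], [15.0, -10.0], [15.0, -20.0], [15.0, -19.0], [14.0, -17.0], [14.0, -20.0], [14.0, -18.0], [13.0, -16.0], [12.0, -14.0], [12.0, -16.0], [12.0, -15.0], [11.0, -15.0]]
lever mean [ 21.03086255 -26.972229  ]
start_button []Traceback (most recent call last):
  File "bars.py", line 8, in <module>
    O=samp(L,.06).reshape(x.shape); d=(O<90).astype(np.uint8); n,l,st,c=cv2.connectedComponentsWithStats(d)
      ~~~~^^^^^^^
  File "bars.py", line 6, in samp
    return cv2.remap(g.astype(np.float32),p[:,:1],p[:,1:],1).ravel()
           ~~~~~~~~~^^^^^^^^^^^^^^^^^^^^^^^^^^^^^^^^^^^^^^^^
cv2.error: OpenCV(4.12.0) /io/opencv/modules/imgproc/src/imgwarp.cpp:1713: error: (-215:Assertion failed) dst.cols < SHRT_MAX && dst.rows < SHRT_MAX && src.cols < SHRT_MAX && src.rows < SHRT_MAX in function 'remap'
```

```bash
sed -i 's/return cv2.remap.*/from scipy.ndimage import map_coordinates as mc; return mc(g,[p[:,1],p[:,0]],order=1)/' bars.py; python3 bars.py | grep -A99 start_b
```

```text
start_button []
blob [ -1.28804348 -53.77173913] 184
blob [ 60.79640719 -52.81736527] 167
blob [ 25.64189189 -45.8277027 ] 148
blob [ 44.95564516 -26.02822581] 124
blob [51.81506849  0.43835616] 73
blob [44.46491228 26.42105263] 57
blob [25.48684211 45.09210526] 38
blob [-0.0619469  54.61946903] 226
blob [-16.82692308  64.38461538] 26Traceback (most recent call last):
  File "bars.py", line 17, in <module>
    best.append((np.minimum(f(0)-f(3.5),f(0)-f(-3.5)).mean(),q,k))
                            ~^^^
  File "bars.py", line 16, in <lambda>
    f=lambda o:samp(r[:,None]*e+(k+o)*nn,.091)
               ~~~~^^^^^^^^^^^^^^^^^^^^^^^^^^^
  File "bars.py", line 5, in samp
    P=world(u0,np.c_[L/1e3+[.02,0],np.full(len(L),z)]); p=wproj(P,s).astype(np.float32)
                                                          ~~~~~^^^^^
  File "h.py", line 10, in wproj
    i=imaging.camera_info("wrist"); T=i["T_tool_cam"]
ValueError: time passes only in moves, steps and waits
```

```bash
python3 - <<'E'
from h import *
s=state()
for q,d,z in ((140,.030,.15),(140,.03,.073)): print(rel(s,*fpos(q,d,z=z)))
E
```

```text
(np.float64(-40.8), array([0.1323, 0.0066, 0.0028]))
(np.float64(-40.8), array([0.1323, 0.0066, 0.0798]))
```

Emit:
{"method": "jog_arm", "body": {
  "targets": [
    [[0, 0, -10], [0.04, 0.002, 0], 0],
    [[0, 0, -20], [0.08, 0.004, 0], 0],
    [[0, 0, -30], [0.12, 0.006, 0], 0],
    [[0, 0, -40], [0.132, 0.0065, 0.01], 0],
    [[0, 0, -41], [0.132, 0.0065, 0.03], 0],
    [[0, 0, -41], [0.132, 0.0065, 0.055], 0],
    [[0, 0, -41], [0.132, 0.0065, 0.072], 0],
    [[0, 0, -41], [0.132, 0.0065, 0.08], 0],
    [[0, 0, -41], [0.132, 0.0065, 0.08], 0],
    [[0, 0, -41], [0.132, 0.0065, 0.08], 0]
  ]
}}

```text
t: 17.02
position: [0.4361, -0.4126, 0.0736]
eef_rot: [0.0, 0.942, -0.336, 0.001]
contact_force: [0.0, -0.5, 0.6]
grip_width: -0.0002
gripper_force: 0.0
```

```bash
python3 - <<'E'
from h import *
s=state(); print(s["position"],fpos(140,.03)[0],s["contact_force"])
for q,d in ((140,.022),(140,.019),(141,.017),(143,.017),(145,.017),(147,.017),(148.5,.017)): print(q,rel(s,*fpos(q,d)))
E
```

```text
[ 0.43608468 -0.41256908  0.07356526] [ 0.43566381 -0.41252773  0.073     ] [ 0.00847462 -0.53823012  0.61800849]
140 (np.float64(0.2), array([-0.0084,  0.0002,  0.0006]))
140 (np.float64(0.2), array([-0.0114,  0.0002,  0.0006]))
141 (np.float64(1.2), array([-0.014 ,  0.0005,  0.0005]))
143 (np.float64(3.2), array([-0.0153,  0.001 ,  0.0005]))
145 (np.float64(5.2), array([-0.0166,  0.0015,  0.0005]))
147 (np.float64(7.2), array([-0.0179,  0.002 ,  0.0005]))
148.5 (np.float64(8.7), array([-0.0189,  0.0023,  0.0005]))
```

Emit:
{"method": "jog_arm", "body": {
  "targets": [
    [[0, 0, 0], [-0.005, 0, 0], 0],
    [[0, 0, 0], [-0.0095, 0, 0], 0],
    [[0, 0, 1], [-0.012, 0.0005, 0], 0],
    [[0, 0, 1], [-0.014, 0.0005, 0], 0],
    [[0, 0, 3], [-0.0155, 0.001, 0], 0],
    [[0, 0, 5], [-0.0165, 0.0015, 0], 0],
    [[0, 0, 7], [-0.018, 0.002, 0], 0],
    [[0, 0, 7], [-0.018, 0.002, 0], 0],
    [[0, 0, 7], [-0.018, 0.002, 0], 0]
  ]
}}

```text
t: 18.15
position: [0.4204, -0.4022, 0.0727]
eef_rot: [-0.0, 0.92, -0.393, -0.0]
contact_force: [0.2, -1.1, 0.3]
grip_width: 0.0
gripper_force: 0.0
```

```bash
python3 lev.py;python3 - <<'E'
from h import *
s=state(); print(fpos(147,.017)[0])
E
```

```text
18.15 [ 0.42038749 -0.40216708  0.07266144] [ 0.23077629 -1.09514908  0.26052184]
net [(0.61, [250.2, 228.8, 19.8, 26.7]), (0.25, [316.4, 268.2, 53.8, 43.9])]
dark [(99, np.float64(0.63)), (96, np.float64(0.63)), (90, np.float64(0.63)), (87, np.float64(0.63)), (105, np.float64(0.63))]
net [(np.float64(0.89), 150), (np.float64(0.87), 153), (np.float64(0.87), 147), (np.float64(0.84), 156)]
[ 0.42100696 -0.40277223  0.073     ]
```

Emit:
{"method": "jog_arm", "body": {
  "targets": [
    [[0, 0, 0], [0.006, 0, 0], 0],
    [[0, 0, 0], [0.012, 0, 0], 0],
    [[0, 0, 0], [0.014, 0, -0.03], 0],
    [[0, 0, 0], [0.014, 0, -0.07], 0],
    [[0, 0, 0], [0.014, 0, -0.08], 0]
  ]
}}

```text
t: 18.88
position: [0.4314, -0.4139, 0.1554]
eef_rot: [0.001, 0.919, -0.393, 0.002]
contact_force: [0.1, -0.3, -0.1]
grip_width: 0.0001
gripper_force: 0.0
```

```bash
cat >> wl.py <<'E'
        Q=W[k]; a=np.degrees(np.arctan2(Q[:,0],Q[:,1])); m=np.median(a); t=np.abs(a-m)<8
        vx,vy,x0,y0=cv2.fitLine(Q[t].astype(np.float32),cv2.DIST_HUBER,0,.01,.01).ravel(); print("LEVER q median",m,"slope",np.degrees(np.arctan2(vx,vy))%180,"pt",x0,y0)
E
python3 - <<'E'
t=open("wl.py").read().split("\n")
i=[n for n,l in enumerate(t) if l.startswith("        Q=W")][0]
open("wl.py","w").write("\n".join(t))
E
python3 lev.py; python3 - <<'E'
from h import *
s=state(); p=world(u0,[-.066,0,.153])[0]; print(p,rel(s,p,-80))
E
```

```text
18.875 [ 0.4313856  -0.41388768  0.15542715] [ 0.14840126 -0.2940413  -0.14414177]
net [(0.86, [252.1, 229.8, 20.2, 25.6])]
dark [(153, np.float64(0.81)), (150, np.float64(0.81)), (147, np.float64(0.81)), (156, np.float64(0.78)), (144, np.float64(0.78))]
net [(np.float64(0.85), 153), (np.float64(0.85), 150), (np.float64(0.84), 147), (np.float64(0.83), 156)]
[ 0.41980252 -0.28109961  0.153     ] (np.float64(33.7), array([-0.103 , -0.0833,  0.0007]))
```

Emit:
{"method": "jog_arm", "body": {
  "targets": [
    [[0, 0, 10], [-0.035, -0.03, 0], 0],
    [[0, 0, 20], [-0.07, -0.06, 0], 0],
    [[0, 0, 30], [-0.103, -0.083, 0], 0],
    [[0, 0, 34], [-0.103, -0.083, 0], 0],
    [[0, 0, 34], [-0.103, -0.083, 0], 0],
    [[0, 0, 34], [-0.103, -0.083, 0], 0]
  ]
}}

```text
t: 19.73
position: [0.4187, -0.281, 0.1522]
eef_rot: [0.0, 0.765, -0.644, -0.0]
contact_force: [0.7, 0.4, -0.2]
grip_width: -0.0002
gripper_force: 0.0
```

```bash
python3 bars.py 2>&1| grep -E "LEVER|blob|start|^\[\[|mean"; python3 - <<'E'
from h import *
s=state(); print(s["position"], rel(s,world(u0,[-.066,0,.090])[0],-80))
E
```

```text
[ 22. -38.]] mean [ 3.60893588 -7.09092944] n 2976
lever mean [ 16.50905803 -29.9738158 ]
LEVER q median 150.8183414039691 slope 150.426 pt 14.146209 -25.429098
start_button [(0.68, array([277., 225.,  41.,  40.]))]
[[-64.   2.]]
blob [ -1.31868132 -53.83516484] 182
blob [ 60.76060606 -52.76969697] 165
blob [ 44.868 -25.996] 125
blob [51.72151899  0.48101266] 79
blob [44.34545455 26.55454545] 55
blob [25.33333333 45.03846154] 39
blob [-0.12       54.72666667] 225
blob [-17.6   64.36] 25
blob [48.5 64.5] 7
    best.append((np.minimum(f(0)-f(3.5),f(0)-f(-3.5)).mean(),q,k))
[ 0.41872359 -0.28118153  0.15245758] (np.float64(-0.3), array([ 0.0001, -0.0011,  0.0625]))
```

Emit:
{"method": "jog_arm", "body": {
  "targets": [
    [[0, 0, 0], [0, -0.001, 0.04], 0],
    [[0, 0, 0], [0, -0.001, 0.06], 0],
    [[0, 0, 0], [0, -0.001, 0.068], 0],
    [[0, 0, 0], [0, -0.001, 0.072], 0],
    [[0, 0, 0], [0, -0.001, 0.075], 0],
    [[0, 0, 0], [0, -0.001, 0.078], 0],
    [[0, 0, 0], [0, -0.001, 0.08], 0],
    [[0, 0, 0], [0, -0.001, 0.08], 0],
    [[0, 0, 0], [0, -0.001, 0.08], 0],
    [[0, 0, 0], [0, -0.001, 0.08], 0]
  ]
}}

```text
t: 21.12
position: [0.4201, -0.2809, 0.0756]
eef_rot: [-0.001, 0.764, -0.645, 0.001]
contact_force: [-10.2, 5.2, 33.6]
grip_width: -0.0
gripper_force: 16.5
```

Emit:
{"method": "jog_arm", "body": {
  "targets": [
    [[0, 0, 0], [0, 0, -0.004], 0],
    [[0, 0, 0], [0, 0, -0.01], 0],
    [[0, 0, 0], [0, 0, -0.03], 0],
    [[0, 0, 0], [0, 0, -0.06], 0],
    [[0, 0, 0], [0, 0, -0.08], 0],
    [[0, 0, 0], [0, 0, -0.08], 0],
    [[0, 0, 0], [0, 0, -0.08], 0],
    [[0, 0, 0], [0, 0, -0.08], 0]
  ]
}}

```text
t: 22.12
position: [0.4195, -0.2802, 0.1519]
eef_rot: [0.0, 0.764, -0.645, -0.001]
contact_force: [0.0, 0.5, 0.3]
grip_width: -0.0002
gripper_force: 0.0
```

```bash
sed -i 's/w6.png/w7.png/' bars.py; python3 bars.py 2>&1| grep -E "LEVER|start|^\[\["; python3 - <<'E'
from plant import env,state
s=state(); print(s["position"],s["contact_force"])
E
```

```text
vx,vy,x0,y0=cv2.fitLine(Q[t].astype(np.float32),cv2.DIST_HUBER,0,.01,.01).ravel(); print("LEVER q median",m,"slope",np.degrees(np.arctan2(vx,vy))%180,"pt",x0,y0)
[ 0.41961421 -0.28030442  0.15203202] [-0.46151837 -0.77945571 -0.12432687]
```

```bash
python3 bars.py 2>&1| grep -E "LEVER q m|start"; python3 lev.py
```

```text
LEVER q median 150.83961827248993 slope 150.78926 pt 14.255733 -25.580353
start_button [(0.72, array([277., 227.,  44.,  39.]))]
22.375 [ 0.41981092 -0.28047919  0.15241443] [ 0.09479563  0.42861479 -0.40728224]
net [(0.87, [250.2, 228.4, 17.0, 24.3])]
dark [(153, np.float64(0.84)), (150, np.float64(0.83)), (147, np.float64(0.82)), (156, np.float64(0.81)), (144, np.float64(0.79))]
net [(np.float64(0.85), 153), (np.float64(0.84), 150), (np.float64(0.84), 147), (np.float64(0.83), 156)]
```

```bash
python3 -c "
from plant import env
print(env.close_job())"
```

```text
the job is handed in; nothing more can be done
None
```

The selector is on speed 5 (lever measured at about 150.5°, target 150°), and I then pressed the start button to its stop at about 34 N and released it; the job was handed in at about 22 s with the arm clear. I did not separately measure that the button came back up, or re-check the tin, sanding block and cup afterwards.

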